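# Lock the lid on the cheese press

## Task

Pull the press lid out from under the low shelf by its orange lever until its black grip bar is well clear of the shelf, and let go so that it lies flat on the counter. Then take it by the black grip bar, set it in the steel press with its lever over one of the two yellow marks, push it down against the spring and turn it a quarter-turn clockwise (seen from above) so that it is locked with the lever over a blue mark, and let go. Leave the loose cheese, the jar and the brush where they are.

Things in the scene. Friction and masses are not known exactly. Their poses are not given: they have to be found in the camera images.
- lid_mid (a point): Press lid, 206 mm long, 76 mm high, 0.35 kg: point on its axis, 38 mm above its underside; z up, x along its lever. Steel plug 96 mm across, 28 mm high; at its foot two lugs 20 mm wide, 8 mm high, at +x and -x, reaching 62 mm from the axis; above it a steel disc 112 mm across, 28 to 36 mm above the underside. It starts flat on the counter under the shelf, lever out at the front.
- lid_bar (a point): Centre of the lid's black grip bar, on the lid's axis, 56 mm above its underside: 70 mm long (along the lid's x), 20 mm wide (y), 36 to 76 mm above the underside.
- lid_lever (a point): Point on the lid's orange lever, 135 mm from the lid's axis along its +x, 15 mm short of the lever's end, at mid thickness (33 mm above the lid's underside). The lever is 24 mm wide and 10 mm thick. Axes as the lid's.
- press: Round steel press fixed to the counter; origin on its axis at counter height, z up. 152 mm across (foot 184 mm), top 82 mm above the counter. Inward tabs leave a mouth 104 mm across. Set in with its lugs in the notches, the lid rests on a sprung plate, its underside 72 mm above the counter (lid_mid at 110 mm).
- press_notch (a point): The notch on the press's +x side, at the rim's height; an equal one is on its -x side; each has a yellow mark on the rim. They are 35 mm wide, reach 66 mm from the axis and let the lid's lugs pass; either lug fits either notch.
- press_mark (a point): Blue mark on the rim, on the press's +y side; an equal one on -y. To turn, the lid must be down 10 mm or more (underside at 62 mm or lower; it bottoms at 58 mm). It turns only clockwise from above; at 83 to 97 degrees, just before a hard stop, its lugs are under pockets and its lever over a blue mark: let up there, it rises to its locked height, underside at 67 mm (lid_mid at 105 mm).
- follower (a joint): Sprung white plate in the press: 0 when up, grows as it is pushed down, 0.014 m fully down, about 0.005 with the lid locked. Its spring pushes up with about 8 N when up and 12 N fully down, against the lid's weight and the hand.
- shelf: Low wooden shelf fixed to the counter, 320 mm (x) by 160 mm (y); origin at its centre at counter height, z up. Board 105 to 120 mm above the counter on four 18 mm legs at the corners; two white cheeses stand on it, up to 175 mm. Open below; its front, where the lever sticks out, is its -y side.
- cheese_mid (a point): Loose white cheese wheel, 110 mm in diameter, 45 mm high, standing on the counter; this is its centre. Leave alone.
- jar_mid (a point): Ivory jar, 68 mm in diameter, 100 mm high; its centre. Leave alone.
- brush_mid (a point): Wooden brush lying bristles down, 150 mm long (x), 45 mm wide, 43 mm high; its centre. Leave alone.
Mind the look-alikes: they are no part of the job. Leave any pink look-alike of the part that bears lid_mid alone.

How it is judged:
By the outcome, as a careful person would: the job done as asked, in the order asked, and still so for the second after the job is handed in, with the robot touching nothing.
It also fails if it takes over 59 s, if anything falls off the work surface, if the arm or the gripper's body presses on something with over 40 N, if the wrist force passes 120 N, or if a joint passes its speed limit or range.

## Robot

A 6-joint arm with a two-finger parallel gripper is mounted at the origin on the work surface. World frame = base frame: x ahead of the robot, y to its left, z up, the work surface at z = 0. Lengths are in m, angles in rad, forces in N, time in s.
With the tool pointing down it reaches from about 0.425 to 0.95 m from the base axis. Payload 3.5 kg.
Tool frame: the origin (TCP) lies at the very end of the fingers, on their centre line; the grasp point (between the pads) lies 19 mm behind it; z points along the fingers, y is the direction in which the jaws open and shut (so a half turn about z gives the same grasp; the last joint's range is limited). The gripper opens to 85 mm and grips with 20 to 120 N. Pads are 22 mm wide; open, the fingers measure 114 mm over their backs; the gripper's body (76 mm by 85 mm) begins 54 mm behind the grasp point. The pads swing forward as they close: fully open they stand 13 mm farther back than shut.
Start: joints at [1.161, 0.286, 1.577, -0, 1.279, -0.15], TCP at [0.173, 0.652, 0.231] pointing down, gripper open.
Joint ranges: [-2.77, 2.77], [-0.9, 2.22], [0.21, 2.48], [-1.53, 4.67], [0.24, 2.81], [-2.84, 2.84]. Speed limits (rad/s): [2.79, 2.79, 3.14, 3.14, 3.14, 3.14].

## Interface

Orientations are given as a unit quaternion [x, y, z, w].
In Python, from plant import get_state, read_camera, sign_off gives the robot as it stands.
- The arm moves only by the tool step_arm, never from a script. Its argument "targets" is a list that holds one entry, the list of rows, each a list of 5 numbers: the opening, from 0 (shut) to 1 (fully open), then the shift along the tool's x, y, z each as a share of 4 cm, from -1 to 1, then the turn about the tool's z as a share of 5 degrees, from -1 to 1. A call has 1 to 10 rows; each row shifts and turns the commanded pose from where the row before left it, along the tool's axes as they then stand; what a row does not reach is not made up. A row lasts 1/12 s, in which the tool goes at most 41.7 mm and 7.16 degrees, less where a joint would pass 70% of its speed; a pose out of reach is approached as far as the arm can. A call with a number of a shift or a turn outside -1 to 1 is refused whole. A call with a gripper value outside its range is refused whole. The fingers move at their own pace and stop on an object; "squeeze" is the grip in N (left out, the last holds). Time passes only in rows, so rows that do not move let the fingers close. It gives the time, the measured TCP pose, the force and the opening at its end, in the units of the state.
- get_state(): the state, without advancing time (a new reading comes with each control period).
- read_camera(name): name is "side" or "top" or "wrist"; returns a dict with "pixels" (420x560x3 uint8, red, green, blue), "range_z" (420x560 float32, m along the optical axis (not along the pixel's ray), 0 where there is no reading), "mtx" (3x3 intrinsics, pixels), "rvec" (rotation vector, rad) and "tvec" (3), from world to camera coordinates, as OpenCV has them. Camera axes: x right, y down, z forward; pixel columns grow to the right and rows downward; lengths in m; the calibration is good to about 2 mm. A picture is of the moment at which its call begins.
- sign_off(): hands the job in, once; it reports no verdict.
The state is a dict: "time": time; "qpos": joint angles; "dq": joint speeds; "joint_efforts": joint torques, N m; "eef_pos": TCP position; "tcp_rot": TCP orientation; "contact_force": force on the tool from outside, world axes, zero at the start; "wrist_torque": the same for the moment, N m; "opening": opening from 0.0 (shut) to 1.0 (fully open).
Only numpy, scipy, OpenCV 4.12 (cv2) and the standard library are available. Lean on these libraries where they do the work, as an engineer would, in place of code of your own. Each camera call takes 0.05 s, during which the arm holds its last target.

## Working session

There is one attempt and no reset: what is moved stays moved. The work goes in short steps, Python scripts to look and compute and a tool call to move; the robot and the scene stay as the last step left them, time stands still between calls to the robot, and variables do not carry over. Pictures are saved under pics/ and viewed, and the job is handed in when it is done.

Besides the shell and the picture viewer there is one more tool, called by a JSON object that holds its "name" and its "arguments", one argument or row to a line. step_arm: Moves the arm, as the interface text tells. Shift numbers are shares of 4 cm and turn numbers shares of 5 degrees, none past 1 either way. Its arguments: {"type":"object","properties":{"targets":{"type":"array"},"squeeze":{"type":"number"}},"required":["targets"]}

```bash
ls; mkdir -p pics; python3 - <<'E'
from plant import *
import cv2
s=get_state();print(s)
for n in("side","top","wrist"):
    c=read_camera(n);cv2.imwrite(f"pics/{n}0.png",c["pixels"][:,:,::-1]);print(n,c["mtx"],c["rvec"],c["tvec"])
E
```

```text
pics
{'time': 0.0, 'qpos': array([ 1.16101306e+00,  2.87216968e-01,  1.57818286e+00,  2.10149532e-05,
        1.27857887e+00, -1.50000602e-01]), 'dq': array([ 0.00062082,  0.00148364, -0.00048788,  0.00067937, -0.00057229,
       -0.00050185]), 'joint_efforts': array([-1.36761500e-03, -4.05985379e+01, -2.92623228e+01, -2.49933428e-04,
        5.93260105e-03,  6.96583005e-07]), 'eef_pos': array([0.17309096, 0.65175306, 0.22990979]), 'tcp_rot': array([ 1.29529312e-01,  9.91574876e-01, -1.14381652e-03, -3.39241254e-04]), 'contact_force': array([-0.19720402, -0.38306669,  0.08487816]), 'wrist_torque': array([-0.00892863, -0.04144218,  0.01777256]), 'opening': 0.999476416927453}
side [[387.99584442   0.         284.32299187]
 [  0.         387.99584442 207.67397824]
 [  0.           0.           1.        ]] [ 2.12608686 -0.3695234   0.20617855] [-0.4766177   0.1064575   0.99295772]
top [[479.87555678   0.         273.28315068]
 [  0.         479.87555678 211.01922461]
 [  0.           0.           1.        ]] [ 2.13393607 -2.16350058  0.14736702] [-0.05150282  0.48115944  1.43721007]
wrist [[292.78889575   0.         281.63141919]
 [  0.         292.78889575 203.56798923]
 [  0.           0.           1.        ]] [-2.2757246  -1.75031511 -0.28337844] [-0.6730433  -0.04117302  0.38037382]
```

View pics/side0.png

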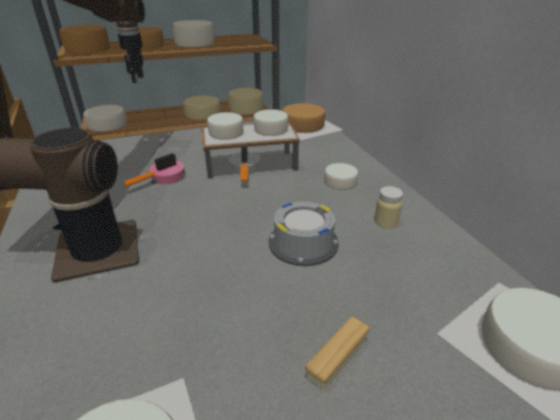

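View pics/top0.png

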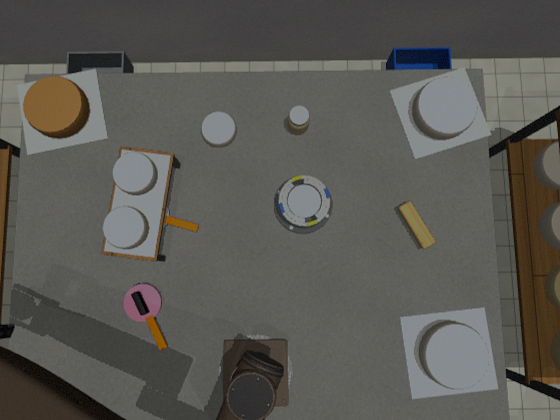

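View pics/wrist0.png

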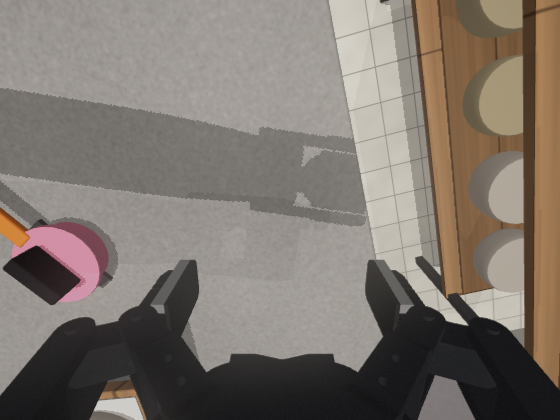

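The side view shows the shelf at (250,140) with an orange lever out at its front (245,172), and the press at (304,230). The pink look-alike is at (165,172). In the top view the lever is at (182,224), the press at (304,202) and the pink lid at (143,302). Two orange levers are candidates: top (182,224), which comes out from under the shelf, and top (155,333), which is on the pink lid. The first fits the description.

```bash
cat > h.py <<'E'
import numpy as np,cv2
from plant import *
def cloud(c):
    d=c["range_z"];v,u=np.mgrid[:420,:560];K=c["mtx"]
    p=np.dstack([(u-K[0,2])/K[0,0]*d,(v-K[1,2])/K[1,1]*d,d]).reshape(-1,3)
    R=cv2.Rodrigues(c["rvec"])[0]
    P=(p-c["tvec"].reshape(1,3))@R
    P=P.reshape(420,560,3);P[d==0]=np.nan
    return P
def ray(c,uv,z):
    R=cv2.Rodrigues(c["rvec"])[0];K=c["mtx"]
    d=R.T@np.linalg.inv(K)@np.array([uv[0],uv[1],1.]);o=-R.T@c["tvec"].ravel()
    return o+d*(z-o[2])/d[2]
def hsv(c): return cv2.cvtColor(c["pixels"],cv2.COLOR_RGB2HSV)
def mask(c,lo,hi): return cv2.inRange(hsv(c),np.array(lo),np.array(hi))
def blobs(m,amin=15):
    n,l,s,ce=cv2.connectedComponentsWithStats(m)
    return [(i,s[i],ce[i],l==i) for i in range(1,n) if s[i][4]>=amin]
E
python3 - <<'E'
from h import *
for n in("top","side"):
    c=read_camera(n);P=cloud(c)
    for nm,lo,hi in(("orange",(5,170,120),(18,255,255)),("yellow",(22,150,120),(35,255,255)),("blue",(105,120,80),(125,255,255))):
        for i,s,ce,b in blobs(mask(c,lo,hi),6):
            if s[4]<600: print(n,nm,ce.round(1),s,np.nanmedian(P[b],0).round(4))
    if n=="top":
        c1=c;Pt=P
        # press rim
        for z0,z1,nm in((.075,.09,"rim"),):
            b=(P[...,2]>z0)&(P[...,2]<z1);
            for i,s,ce,bb in blobs(b.astype(np.uint8),30):
                q=P[bb];print(nm,ce,s,np.nanmedian(q,0))
        m=mask(c,(5,170,120),(18,255,255))
        m[:190]=0;m[250:]=0;m[:,:160]=0;m[:,215:]=0
        v,u=np.nonzero(m);Q=Pt[v,u];print("lever z",np.nanmedian(Q[:,2]))
        pts=np.array([ray(c,(a,b),.038)[:2] for a,b in zip(u,v)],np.float32)
        r=cv2.minAreaRect(pts);print(r,cv2.boxPoints(r))
        print("shelf corner", [ray(c,x,.12).round(3) for x in((120,149),(175,153),(158,260),(103,254))])
cv2.imwrite("pics/crop1.png",cv2.resize(c1["pixels"][120:360,90:360,::-1],None,fx=2.5,fy=2.5,interpolation=cv2.INTER_CUBIC))
E
```

```text
top orange [168.5 219.9] [165 216   9   9  43] [0.4565 0.262  0.0384]
top orange [184.5 221.4] [174 218  23   9  30] [0.4516 0.2134 0.0368]
top orange [182.  226.4] [179 226   7   2   7] [0.4359 0.2184 0.0394]
top orange [154.7 330.9] [146 316  21  33 194] [0.1297 0.298  0.0377]
top yellow [296.3 177.8] [292 176   9   5  25] [ 0.5726 -0.1276  0.0819]
top yellow [311.7 222.7] [308 220   9   6  26] [ 0.4365 -0.1715  0.0819]
top blue [418.4  59.6] [394  47  57  23 420] [ 1.3013 -0.7629 -0.7339]
top blue [326.6 192.6] [324 188   6  10  28] [ 0.528  -0.2184  0.0812]
top blue [281.  207.7] [279 203   5  10  29] [ 0.4831 -0.0812  0.0821]
rim [304.02721774 200.87802419] [279 176  51  51 992] [ 0.50282548 -0.14865959  0.08094103]
rim [139.47142857 306.22857143] [133 298  14  18  70] [0.20203801 0.33231276 0.07780997]
lever z 0.038320562767003775
((0.44599276781082153, 0.2227838635444641), (0.10111721605062485, 0.020823858678340912), 73.69275665283203) [[0.42180347 0.1771828 ]
 [0.44178957 0.1713357 ]
 [0.47018206 0.26838493]
 [0.45019597 0.27423203]]
shelf corner [array([0.659, 0.39 , 0.12 ]), array([0.644, 0.228, 0.12 ]), array([0.332, 0.271, 0.12 ]), array([0.351, 0.429, 0.12 ])]
side orange [243.6 172.2] [241 165   6  15  87] [0.4415 0.2117 0.038 ]
side orange [138.3 178.3] [124 172  30  14 128] [0.1165 0.2839 0.0377]
side yellow [324.9 208. ] [322 206   7   5  17] [ 0.5712 -0.1298  0.0825]
side yellow [281.7 227.3] [278 225   8   6  24] [ 0.4368 -0.1734  0.0828]
side blue [286.4 204.9] [284 204   6   3   8] [ 0.4831 -0.0818  0.0827]
side blue [323.2 230.8] [319 229   9   5  24] [ 0.5252 -0.2202  0.0824]
```

View pics/crop1.png

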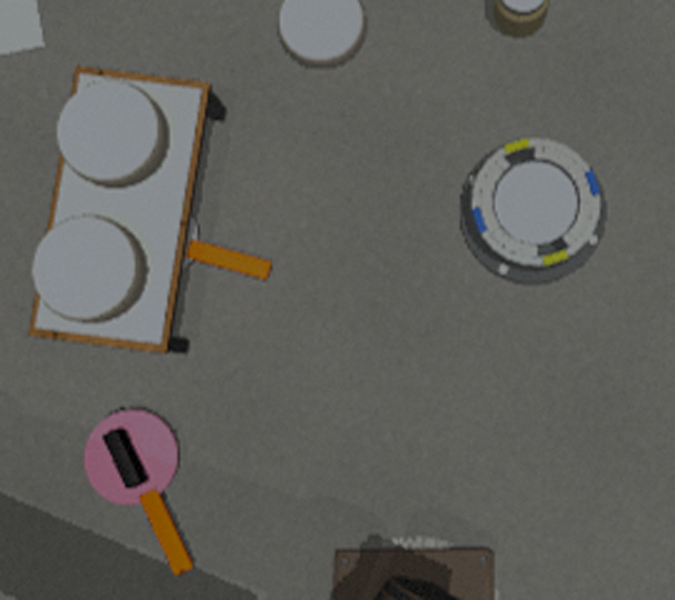

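In the enlarged crop, the lever at (230,258) comes out from the shelf with a bit of the steel disc's edge showing beside it, so it is the real one. The other orange lever belongs to the pink disc. I'll check the wrist camera's offset before turning the tool.

```bash
cat >> h.py <<'E'
from scipy.spatial.transform import Rotation as Ro
def tool():
    s=get_state();R=Ro.from_quat(s["tcp_rot"]).as_matrix();return s,R,s["eef_pos"]
def go(x,y,z,yaw=None):
    "yaw = wanted world angle of tool y (deg); turn first, shift in turned axes"
    s,R,p=tool();cur=np.degrees(np.arctan2(R[1,1],R[0,1]))
    t=0
    if yaw is not None: t=-((yaw-cur+90)%180-90); R=R@Ro.from_euler("z",t,degrees=True).as_matrix()
    d=R.T@(np.array([x,y,z])-p)
    print("t",s["time"],"pos",p.round(4),"yaw",cur.round(2),"turn units",round(t/5,2),"shift units",(d/.04).round(2))
E
python3 - <<'E'
from h import *
c=read_camera("wrist");s,R,p=tool()
Rc=cv2.Rodrigues(c["rvec"])[0];print("cam in tool",R.T@(-Rc.T@c["tvec"].ravel()-p))
go(.436,.188,.11,-16.3)
E
```

```text
cam in tool [ 0.08166662 -0.00111282 -0.14241597]
t 0.3 pos [0.1733 0.6521 0.2309] yaw 75.11 turn units -17.72 shift units [ 9.29 -9.56  3.03]
```

The camera sits 82 mm out on tool +x, so I'll turn the other way to keep it away from the shelf.

{"name": "step_arm", "arguments": {
  "targets": [
    [[1,0,0,0,-1],[1,0,0,0,-1],[1,0,0,0,-1],[1,0,0,0,-1],[1,0,0,0,-1],[1,0,0,0,-1],[1,0,0,0,-1],[1,0,0,0,-1],[1,0,0,0,-1]]
  ]
}}

```text
time: 1.05
eef_pos: [0.1733, 0.6523, 0.2312]
tcp_rot: [-0.262, 0.965, -0.0, -0.0]
contact_force: [-0.3, -0.0, 0.2]
opening: 1.001
```

{"name": "step_arm", "arguments": {
  "targets": [
    [[1,0,0,0,-1],[1,0,0,0,-1],[1,0,0,0,-1],[1,0,0,0,-1],[1,0,0,0,-1],[1,0,0,0,-1],[1,0,0,0,-1],[1,0,0,0,-1],[1,0,0,0,-0.72],[1,0,0,0,0]]
  ]
}}

```text
time: 1.88
eef_pos: [0.1733, 0.6523, 0.2312]
tcp_rot: [-0.6, 0.8, -0.0, -0.0]
contact_force: [-0.5, -0.7, 0.1]
opening: 1.004
```

{"name": "step_arm", "arguments": {
  "targets": [
    [[1,0.6,-0.62,0,0],[1,0.6,-0.62,0,0],[1,0.6,-0.62,0,0],[1,0.6,-0.62,0,0],[1,0.6,-0.62,0,0],[1,0.6,-0.62,0,0],[1,0.6,-0.62,0,0],[1,0.6,-0.62,0,0],[1,0.6,-0.62,0,0],[1,0.6,-0.62,0,0]]
  ]
}}

```text
time: 2.72
eef_pos: [0.3446, 0.351, 0.2316]
tcp_rot: [-0.599, 0.801, -0.0, 0.0]
contact_force: [0.0, 0.6, -0.3]
opening: 0.999
```

{"name": "step_arm", "arguments": {
  "targets": [
    [[1,0.66,-0.67,0,0],[1,0.66,-0.67,0,0],[1,0.66,-0.67,0,0],[1,0.66,-0.67,0,0],[1,0.65,-0.68,0,0],[1,0,0,0.5,0],[1,0,0,0.8,0],[1,0,0,0.8,0],[1,0,0,0.5,0],[1,0,0,0,0]]
  ]
}}

```text
time: 3.55
eef_pos: [0.4325, 0.1874, 0.1224]
tcp_rot: [-0.599, 0.801, 0.002, -0.005]
contact_force: [-0.9, 0.3, -0.3]
opening: 1.001
```

```bash
python3 - <<'E'
from h import *
c=read_camera("wrist");cv2.imwrite("pics/w1.png",c["pixels"][:,:,::-1])
P=cloud(c);m=mask(c,(5,150,90),(18,255,255))&((P[...,2]>.025)&(P[...,2]<.05)).astype(np.uint8)*255
for i,s,ce,b in blobs(m,200):
    q=P[b];r=cv2.minAreaRect(q[:,:2].astype(np.float32));print(ce,s,r,cv2.boxPoints(r).round(4).tolist(),np.median(q[:,2]))
go(.436,.188,.014,-16.3)
print(get_state()["qpos"])
E
```

```text
[276.93970538 245.32648167] [ 263  192   28  110 2919] ((0.4461558759212494, 0.22096534073352814), (0.10428797453641891, 0.023231983184814453), 74.03363800048828) [[0.4205999970436096, 0.17399999499320984], [0.4429999887943268, 0.16760000586509705], [0.4717000126838684, 0.2678999900817871], [0.44929999113082886, 0.2743000090122223]] 0.03791300518181376
t 3.6 pos [0.4343 0.1879 0.1251] yaw 163.63 turn units -0.01 shift units [-0.02 -0.05  2.78]
[ 1.93508779e-01 -4.26931569e-02  2.14621903e+00  1.02662756e-05
  1.04381437e+00 -2.66229998e+00]
```

View pics/w1.png

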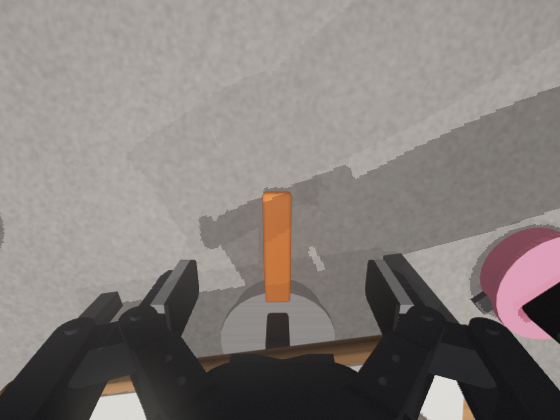

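The wrist view shows the orange lever at (277,245) between the open fingers, with the steel disc and black bar under the shelf edge at (277,325). Measured, the lever agrees with the top view. I'll lower the tool and grip.

{"name": "step_arm", "arguments": {
  "targets": [
    [[1,0,-0.05,0.5,0],[1,0,0,0.6,0],[1,0,0,0.6,0],[1,0,0,0.5,0],[1,0,0,0.35,0],[1,0,0,0.2,0],[1,0,0,0,0]]
  ]
}}

```text
time: 4.18
eef_pos: [0.4384, 0.188, 0.0174]
tcp_rot: [-0.6, 0.8, 0.0, -0.0]
contact_force: [-0.3, -0.4, 0.2]
opening: 1.003
```

{"name": "step_arm", "arguments": {
  "targets": [
    [[0,0,0,0,0],[0,0,0,0,0],[0,0,0,0,0],[0,0,0,0,0],[0,0,0,0,0],[0,0,0,0,0],[0,0,0,0,0],[0,0,0,0,0]]
  ],
  "squeeze": 50
}}

```text
time: 4.85
eef_pos: [0.4384, 0.1879, 0.0178]
tcp_rot: [-0.6, 0.8, -0.0, 0.0]
contact_force: [-1.2, -0.5, 4.5]
opening: 0.269
```

{"name": "step_arm", "arguments": {
  "targets": [
    [[0,0.1,-0.03,0,0.1],[0,0.2,-0.07,0,0.25],[0,0.22,-0.08,0,0.25],[0,0.22,-0.085,0,0.25],[0,0.215,-0.09,0,0.25],[0,0.21,-0.095,0,0.25],[0,0.21,-0.1,0,0.25],[0,0.21,-0.105,0,0.25],[0,0.205,-0.11,0,0.25],[0,0.2,-0.115,0,0.25]]
  ]
}}

```text
time: 5.68
eef_pos: [0.4416, 0.0997, 0.0174]
tcp_rot: [-0.514, 0.858, 0.0, -0.0]
contact_force: [0.0, 3.6, 3.6]
opening: 0.266
```

```bash
python3 - <<'E'
from h import *
c=read_camera("wrist");cv2.imwrite("pics/w2.png",c["pixels"][:,:,::-1])
go(.44,0,.0175,138.7)
print(get_state()["qpos"],get_state()["contact_force"])
E
```

```text
t 5.7333 pos [0.4418 0.0985 0.0174] yaw 151.77 turn units 2.61 shift units [ 1.88 -1.59  0.  ]
[-4.74381577e-03  1.03282044e-01  2.23983503e+00 -1.97752506e-03
  7.98653266e-01 -2.65231728e+00] [-0.4783014  -2.55405747  6.26198582]
```

View pics/w2.png

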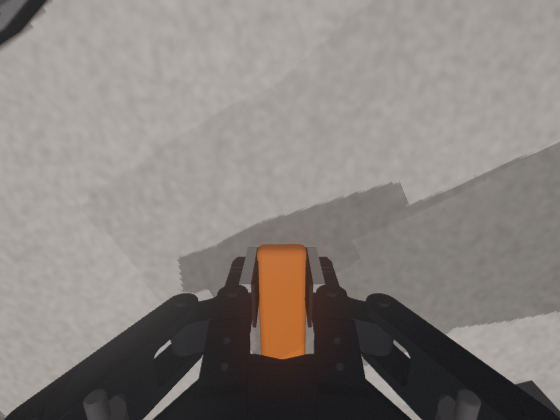

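The lever (282,300) is held squarely between the pads. I'll continue the pull.

{"name": "step_arm", "arguments": {
  "targets": [
    [[0,0.2,-0.125,0,0.25],[0,0.2,-0.13,0,0.25],[0,0.195,-0.14,0,0.25],[0,0.19,-0.14,0,0.25],[0,0.19,-0.15,0,0.25],[0,0.185,-0.15,0,0.25],[0,0.18,-0.16,0,0.25],[0,0.18,-0.16,0,0.25],[0,0.18,-0.16,0,0.25],[0,0.15,-0.15,0,0.25]]
  ]
}}

```text
time: 6.57
eef_pos: [0.4494, 0.0054, 0.0173]
tcp_rot: [-0.417, 0.909, 0.0, -0.0]
contact_force: [0.1, 3.5, 3.7]
opening: 0.267
```

{"name": "step_arm", "arguments": {
  "targets": [
    [[0,0,0,0,0],[0.6,0,0,0,0],[0.6,0,0,0,0],[1,0,0,0,0],[1,0,0,0,0],[1,0,0,0,0],[1,0,0,-0.4,0],[1,0,0,-1,0],[1,0,0,-1,0],[1,0,0,-0.6,0]]
  ]
}}

```text
time: 7.4
eef_pos: [0.4508, 0.0063, 0.141]
tcp_rot: [-0.419, 0.908, -0.001, 0.002]
contact_force: [1.3, -0.4, 0.1]
opening: 1.0
```

```bash
python3 - <<'E'
from h import *
for n in("top","wrist","side"):
    c=read_camera(n);cv2.imwrite(f"pics/{n}3.png",c["pixels"][:,:,::-1])
    P=cloud(c)
    m=mask(c,(5,150,90),(18,255,255))&((P[...,2]>.025)&(P[...,2]<.05)).astype(np.uint8)*255
    for i,s,ce,b in blobs(m,50):
        q=P[b];r=cv2.minAreaRect(q[:,:2].astype(np.float32));print(n,ce,s,cv2.boxPoints(r).round(4).tolist(),np.median(q[:,2]))
go(.529,.101,.13,138.7)
E
```

```text
top [159.95798319 339.42857143] [152 316  15  34 119] [[0.07169999927282333, 0.2816999852657318], [0.08139999955892563, 0.2603999972343445], [0.17239999771118164, 0.3019999861717224], [0.16269999742507935, 0.32330000400543213]] 0.03799315379922994
wrist [285.26978417 227.84172662] [ 273  178   26  103 2502] [[0.42989999055862427, -0.002300000051036477], [0.4474000036716461, -0.017100000753998756], [0.5149999856948853, 0.06279999762773514], [0.4973999857902527, 0.07769999653100967]] 0.0379883753825425
side [139.11111111 178.27777778] [125 172  29  14 126] [[0.07100000232458115, 0.2759000062942505], [0.08100000023841858, 0.2549000084400177], [0.16840000450611115, 0.2964000105857849], [0.15839999914169312, 0.3174000084400177]] 0.03757117408537425
side [268.58823529 200.22222222] [260 191  18  19 153] [[0.4300000071525574, -0.0035000001080334187], [0.44839999079704285, -0.01810000091791153], [0.5102999806404114, 0.05959999933838844], [0.492000013589859, 0.07419999688863754]] 0.03787424233313159
t 7.55 pos [0.4512 0.0062 0.1398] yaw 139.49 turn units 0.16 shift units [-3.06  0.1   0.25]
```

View pics/top3.png

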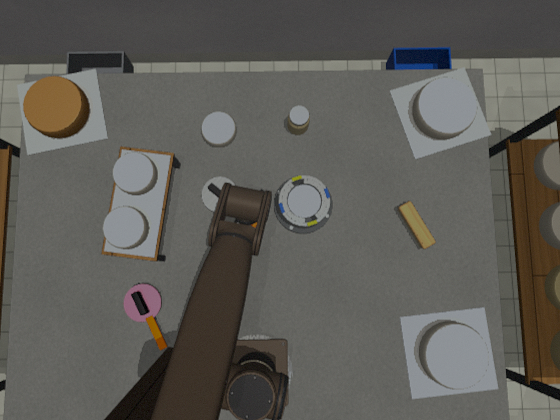

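View pics/side3.png

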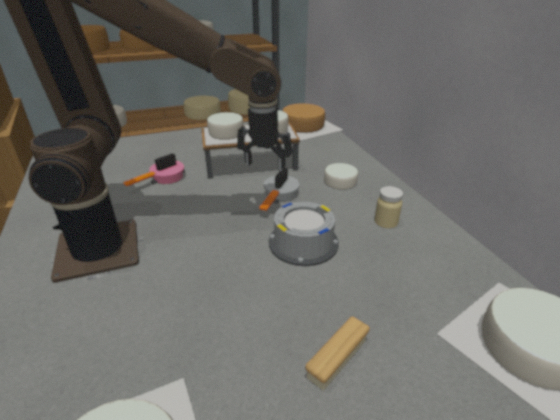

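The lid is clear of the shelf and flat, with its lever top at z 38 mm. In the top view its disc and bar are at (218,193), and in the side view at (281,185). Next I'll go above the bar.

{"name": "step_arm", "arguments": {
  "targets": [
    [[1,-0.4,0,0,0],[1,-0.7,0,0,0],[1,-0.7,0,0,0],[1,-0.7,0,0,0],[1,-0.5,0,0,0],[1,-0.2,0,0,0],[1,0,0,0,0],[1,0,0,0,0]]
  ]
}}

```text
time: 8.22
eef_pos: [0.5313, 0.1036, 0.1356]
tcp_rot: [-0.419, 0.908, 0.001, -0.002]
contact_force: [-0.3, -0.8, 0.2]
opening: 0.997
```

```bash
python3 - <<'E'
from h import *
for n in("wrist","top"):
    c=read_camera(n);cv2.imwrite(f"pics/{n}4.png",c["pixels"][:,:,::-1])
    P=cloud(c)
    near=np.hypot(P[...,0]-.535,P[...,1]-.105)<.16
    m=mask(c,(5,150,90),(18,255,255))&(near&(P[...,2]>.025)&(P[...,2]<.05)).astype(np.uint8)*255
    m2=(near&(P[...,2]>.070)&(P[...,2]<.08)&(hsv(c)[...,2]<70)).astype(np.uint8)*255
    for nm,mm in(("lever",m),("bar",m2)):
      for i,s,ce,b in blobs(mm,50):
        q=P[b];r=cv2.minAreaRect(q[:,:2].astype(np.float32));print(n,nm,ce,s,r,np.median(q[:,2]))
go(.5355,.105,.041,139.8)
print(get_state()["qpos"])
E
```

```text
wrist lever [278.40625    85.6070374] [ 262   13   33  145 4064] ((0.4721519947052002, 0.03045888990163803), (0.10361608117818832, 0.02338378131389618), 49.93429183959961) 0.037879121187613655
wrist bar [280.62109091 238.03490909] [ 267  195   26   72 1375] ((0.5379137992858887, 0.10875105112791061), (0.05845120921730995, 0.018809527158737183), 49.73259353637695) 0.07598602338425878
top lever [241.27272727 212.40909091] [229 202  30  25 176] ((0.4717535674571991, 0.032910171896219254), (0.10284917056560516, 0.023033831268548965), 49.191375732421875) 0.03759997984147049
t 8.3167 pos [0.5314 0.103  0.1363] yaw 139.43 turn units -0.07 shift units [-0.11 -0.05  2.38]
[ 4.07101489e-03  9.44605556e-02  1.98276016e+00 -3.99013631e-04
  1.06665893e+00 -2.42925762e+00]
```

View pics/wrist4.png

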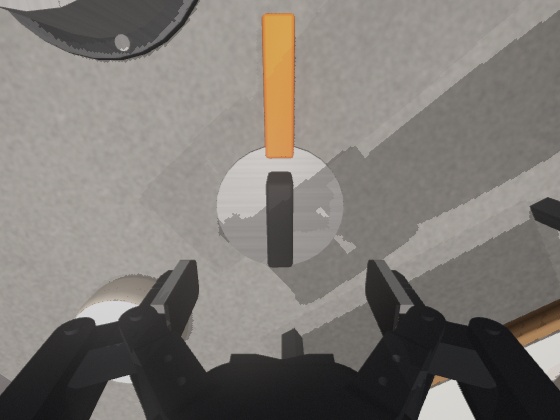

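In the wrist view the bar is at (280,225) and the lever at (278,86), in line with the tool. I'll lower and grip.

{"name": "step_arm", "arguments": {
  "targets": [
    [[1,-0.11,-0.05,0.3,-0.07],[1,0,0,0.5,0],[1,0,0,0.5,0],[1,0,0,0.5,0],[1,0,0,0.35,0],[1,0,0,0.2,0],[1,0,0,0.03,0],[1,0,0,0,0]]
  ]
}}

```text
time: 8.98
eef_pos: [0.5367, 0.1052, 0.042]
tcp_rot: [-0.421, 0.907, 0.0, -0.0]
contact_force: [0.6, -0.4, -0.0]
opening: 0.999
```

{"name": "step_arm", "arguments": {
  "targets": [
    [[0,0,0,0,0],[0,0,0,0,0],[0,0,0,0,0],[0,0,0,0,0],[0,0,0,0,0],[0,0,0,0,0],[0,0,0,0,0],[0,0,0,0,0]]
  ],
  "squeeze": 100
}}

```text
time: 9.65
eef_pos: [0.5376, 0.1059, 0.0428]
tcp_rot: [-0.421, 0.907, -0.0, 0.001]
contact_force: [-0.2, 0.7, 4.2]
opening: 0.219
```

```bash
python3 - <<'E'
from h import *
s=get_state();print(s["eef_pos"],s["contact_force"],s["opening"])
go(.5045,-.1505,.041+.15,108)
E
```

```text
[0.5376227  0.10588361 0.04281012] [-0.22847145  0.68863375  4.19754945] 0.21928795794307923
t 9.65 pos [0.5376 0.1059 0.0428] yaw 139.82 turn units 6.36 shift units [ 2.76 -5.84 -3.71]
```

{"name": "step_arm", "arguments": {
  "targets": [
    [[0,0,0,-0.15,0],[0,0,0,-0.35,0],[0,0,0,-0.5,0],[0,0,0,-0.6,0],[0,0,0,-0.6,0],[0,0,0,-0.4,0],[0,0,0,-0.3,0],[0,0,0,-0.1,0],[0,0,0,0,0],[0,0,0,0,0]]
  ]
}}

```text
time: 10.48
eef_pos: [0.5361, 0.1057, 0.1608]
tcp_rot: [-0.421, 0.907, 0.0, -0.001]
contact_force: [-0.9, -0.3, -2.7]
opening: 0.219
```

{"name": "step_arm", "arguments": {
  "targets": [
    [[0,0,0,0,0.3],[0,0,0,0,0.7],[0,0,0,0,1],[0,0,0,0,1],[0,0,0,0,1],[0,0,0,0,1],[0,0,0,0,0.8],[0,0,0,0,0.4],[0,0,0,0,0.16],[0,0,0,0,0]]
  ]
}}

```text
time: 11.32
eef_pos: [0.5361, 0.1057, 0.1604]
tcp_rot: [-0.157, 0.988, 0.0, -0.002]
contact_force: [0.4, -0.0, -2.6]
opening: 0.222
```

{"name": "step_arm", "arguments": {
  "targets": [
    [[0,0.14,-0.29,0,0],[0,0.28,-0.58,0,0],[0,0.35,-0.75,0,0],[0,0.38,-0.8,0,0],[0,0.38,-0.8,0,0],[0,0.38,-0.8,0,0],[0,0.34,-0.74,0,0],[0,0.28,-0.58,0,0],[0,0.18,-0.38,0,0],[0,0.05,-0.12,0,0]]
  ]
}}

```text
time: 12.15
eef_pos: [0.5034, -0.1537, 0.1619]
tcp_rot: [-0.155, 0.988, -0.0, -0.0]
contact_force: [1.2, 0.1, -3.0]
opening: 0.221
```

{"name": "step_arm", "arguments": {
  "targets": [
    [[0,0,0,0,0],[0,0,0,0,0],[0,0,0,0,0]]
  ]
}}

```text
time: 12.4
eef_pos: [0.5041, -0.1497, 0.1618]
tcp_rot: [-0.157, 0.988, 0.0, -0.0]
contact_force: [-0.1, 0.2, -3.8]
opening: 0.218
```

```bash
python3 - <<'E'
from h import *
for n in("wrist","top","side"):
    c=read_camera(n);cv2.imwrite(f"pics/{n}5.png",c["pixels"][:,:,::-1])
    P=cloud(c)
    near=np.hypot(P[...,0]-.50,P[...,1]+.15)<.2
    m=mask(c,(5,150,90),(18,255,255))&(near&(P[...,2]>.1)&(P[...,2]<.2)).astype(np.uint8)*255
    for i,s,ce,b in blobs(m,40):
        q=P[b];r=cv2.minAreaRect(q[:,:2].astype(np.float32));print(n,ce,s,r,np.median(q[:,2]))
        fit=np.linalg.lstsq(np.c_[q[:,:2],np.ones(len(q))],q[:,2],rcond=None)[0];print("slope",fit)
    for nm,lo,hi in(("yellow",(22,130,100),(35,255,255)),("blue",(105,120,60),(125,255,255))):
        for i,s,ce,b in blobs(mask(c,lo,hi)&(near&(P[...,2]>.07)&(P[...,2]<.09)).astype(np.uint8)*255,6):
            print(n,nm,ce.round(1),s,np.nanmedian(P[b],0).round(4))
go(.5045,-.1505,.16,108)
print(get_state()["qpos"])
E
```

```text
wrist [282.88756878  79.02376188] [ 256    0   53  177 7996] ((0.4220159649848938, -0.17705583572387695), (0.07860154658555984, 0.023638995364308357), 18.04181480407715) 0.15691489755613147
slope [ 0.00276968 -0.0062859   0.15460185]
wrist blue [188.9 203.9] [184 195  12  28 196] [ 0.5191 -0.2228  0.083 ]
wrist blue [370.6 201.4] [365 196  10  15  80] [ 0.4728 -0.0858  0.083 ]
side [270.15151515 206.90572391] [251 198  39  19 297] ((0.40847694873809814, -0.18196280300617218), (0.10105807334184647, 0.02258279360830784), 18.44499969482422) 0.15655413684584885
slope [-0.03952006  0.14646197  0.19910767]
side yellow [325.5 208.3] [323 206   6   5  17] [ 0.5724 -0.1318  0.0826]
side yellow [281.7 227.5] [278 225   8   6  30] [ 0.4364 -0.175   0.0826]
side blue [323.  230.8] [319 229   9   5  23] [ 0.5246 -0.22    0.0825]
t 12.55 pos [ 0.5044 -0.1495  0.162 ] yaw 108.11 turn units 0.02 shift units [ 0.   -0.02  0.05]
[-4.81235914e-01  2.72833437e-02  2.00188812e+00  1.41847608e-04
  1.11269650e+00 -2.36817854e+00]
```

View pics/wrist5.png

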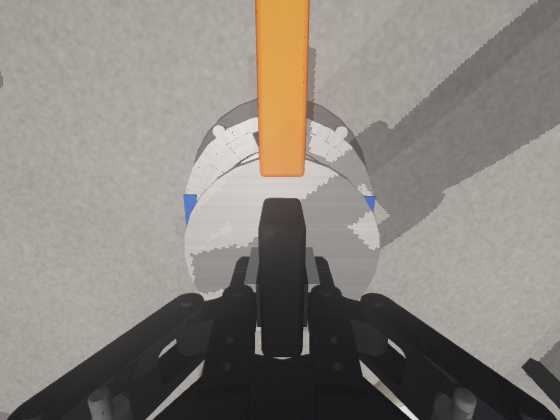

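View pics/side5.png

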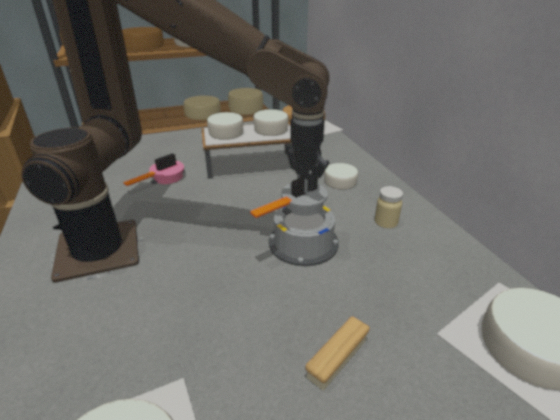

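The lid is held level over the press. In the wrist view the lever is at (283,90) and the two front pegs at (219,131) and (341,131) lie evenly on either side of it. The yellow mark is under the lever and the yaw agrees within 0.3 degrees. I'll lower it carefully.

{"name": "step_arm", "arguments": {
  "targets": [
    [[0,-0.03,-0.01,0.1,0],[0,0,0,0.15,0],[0,0,0,0.2,0],[0,0,0,0.2,0],[0,0,0,0.15,0],[0,0,0,0.1,0],[0,0,0,0.1,0],[0,0,0,0,0]]
  ]
}}

```text
time: 13.22
eef_pos: [0.505, -0.1503, 0.1209]
tcp_rot: [-0.157, 0.988, 0.001, -0.001]
contact_force: [0.2, 0.1, -2.7]
opening: 0.218
```

{"name": "step_arm", "arguments": {
  "targets": [
    [[0,0,0,0.1,0],[0,0,0,0.1,0],[0,0,0,0,0]]
  ]
}}

```text
time: 13.47
eef_pos: [0.5062, -0.1509, 0.1148]
tcp_rot: [-0.156, 0.988, -0.0, 0.001]
contact_force: [-1.8, 0.5, 3.8]
opening: 0.219
```

```bash
python3 - <<'E'
from h import *
for n in("wrist","side"):
    c=read_camera(n);cv2.imwrite(f"pics/{n}6.png",c["pixels"][:,:,::-1]);P=cloud(c)
    near=np.hypot(P[...,0]-.50,P[...,1]+.15)<.2
    m=mask(c,(5,150,90),(18,255,255))&(near&(P[...,2]>.08)&(P[...,2]<.2)).astype(np.uint8)*255
    for i,s,ce,b in blobs(m,100):
        q=P[b];print(n,cv2.minAreaRect(q[:,:2].astype(np.float32)),np.median(q[:,2]))
s=get_state();print(s["eef_pos"],s["contact_force"],s["wrist_torque"])
cv2.imwrite("pics/side6c.png",cv2.resize(c["pixels"][140:280,220:380,::-1],None,fx=4.5,fy=4.2,interpolation=cv2.INTER_CUBIC))
E
```

```text
wrist ((0.4238013029098511, -0.17722299695014954), (0.07870341837406158, 0.025756193324923515), 17.76488494873047) 0.10983714934258149
side ((0.40979641675949097, -0.1825159192085266), (0.10127296298742294, 0.02552793174982071), 18.780506134033203) 0.1092684956747518
[ 0.50616368 -0.15088387  0.11483755] [ 0.09033571 -0.40273145 -0.13590196] [-0.05799733  0.01393723 -0.01207969]
```

View pics/side6c.png

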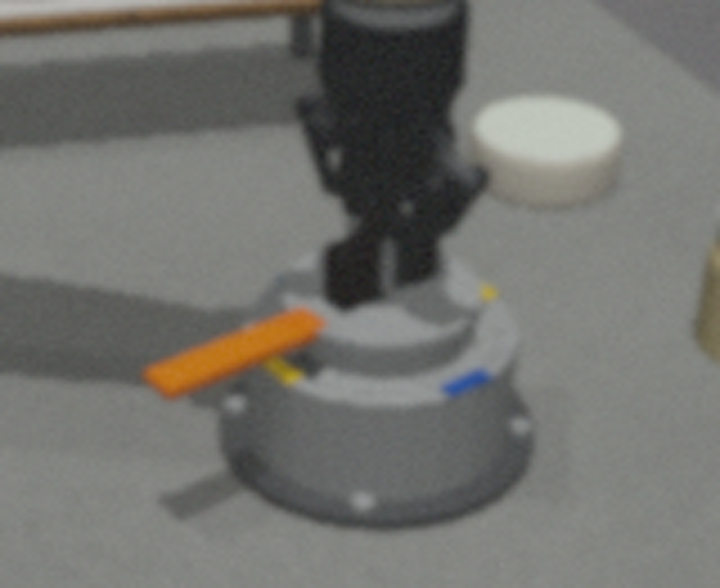

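View pics/wrist6.png

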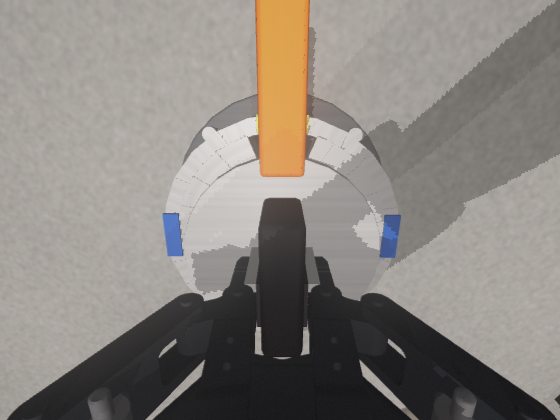

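The lid is seated in the notches, with the lever over the yellow mark and its underside at about 72 mm. In the wrist view the yellow shows on both sides of the lever at (258,125) and (308,125). I'll push down.

{"name": "step_arm", "arguments": {
  "targets": [
    [[0,0,0,0.1,0],[0,0,0,0.1,0],[0,0,0,0.1,0],[0,0,0,0,0],[0,0,0,0,0]]
  ]
}}

```text
time: 13.98
eef_pos: [0.5063, -0.1509, 0.1038]
tcp_rot: [-0.157, 0.988, -0.0, 0.001]
contact_force: [-2.5, 0.8, 7.2]
opening: 0.22
```

```bash
python3 - <<'E'
from h import *
for n in("wrist","side"):
    c=read_camera(n);P=cloud(c)
    near=np.hypot(P[...,0]-.50,P[...,1]+.15)<.2
    m=mask(c,(5,150,90),(18,255,255))&(near&(P[...,2]>.08)&(P[...,2]<.2)).astype(np.uint8)*255
    for i,s,ce,b in blobs(m,100):
        q=P[b];print(n,cv2.minAreaRect(q[:,:2].astype(np.float32)),np.median(q[:,2]))
s=get_state();print(s["eef_pos"],s["contact_force"],s["wrist_torque"])
E
```

```text
wrist ((0.4240346848964691, -0.17787118256092072), (0.07869496196508408, 0.024914035573601723), 18.49895668029785) 0.09894492304672592
side ((0.41003933548927307, -0.1832844465970993), (0.10053899139165878, 0.025598153471946716), 17.926631927490234) 0.09856052576915039
[ 0.50630846 -0.15095018  0.10399821] [-2.91082111  1.03185614  7.65881363] [ 0.21455206  0.47485594 -0.06056859]
```

{"name": "step_arm", "arguments": {
  "targets": [
    [[0,0.03,0,0.03,0],[0,0,0,0,0.3],[0,0,0,0,0.7],[0,0,0,0,0.8],[0,0,0,0,0.8],[0,0,0,0,0.8],[0,0,0,0,0.8],[0,0,0,0,0.8],[0,0,0,0,0.8],[0,0,0,0,0.2]]
  ]
}}

```text
time: 14.92
eef_pos: [0.506, -0.152, 0.1034]
tcp_rot: [0.105, 0.994, -0.001, 0.002]
contact_force: [0.2, -1.3, 7.7]
opening: 0.216
```

```bash
python3 - <<'E'
from h import *
c=read_camera("wrist");cv2.imwrite("pics/w7.png",c["pixels"][:,:,::-1]);P=cloud(c)
near=np.hypot(P[...,0]-.50,P[...,1]+.15)<.2
m=mask(c,(5,150,90),(18,255,255))&(near&(P[...,2]>.08)&(P[...,2]<.2)).astype(np.uint8)*255
for i,s,ce,b in blobs(m,100):
        q=P[b];print(cv2.minAreaRect(q[:,:2].astype(np.float32)),np.median(q[:,2]))
s=get_state();print(s["contact_force"],s["wrist_torque"]);go(.505,-.151,.1028,18)
E
```

```text
((0.42176470160484314, -0.13482043147087097), (0.02380809374153614, 0.07846157997846603), 78.16053009033203) 0.09844262725904761
[-0.73067813 -0.87097504  7.0080705 ] [0.0987057  0.28475017 0.05301608]
t 14.9667 pos [ 0.506  -0.152   0.1034] yaw 77.96 turn units 11.99 shift units [ 0.03 -0.02  0.02]
```

View pics/w7.png

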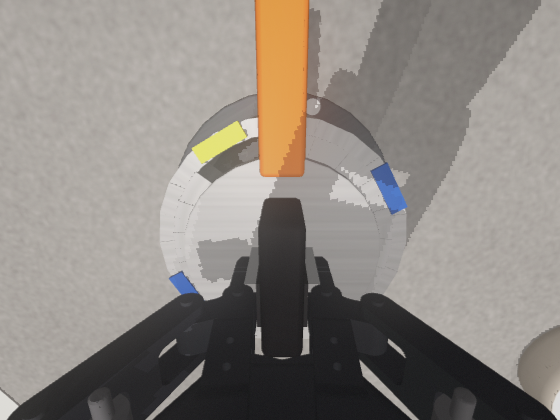

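The lid turns freely: 30 degrees done, and the blue mark at (390,188) is getting nearer. I'll go on.

{"name": "step_arm", "arguments": {
  "targets": [
    [[0,0,0,0,0.5],[0,0,0,0,0.8],[0,0,0,0,0.8],[0,0,0,0,0.8],[0,0,0,0,0.8],[0,0,0,0,0.8],[0,0,0,0,0.8],[0,0,0,0,0.8],[0,0,0,0,0.8],[0,0,0,0,0.3]]
  ]
}}

```text
time: 15.8
eef_pos: [0.5061, -0.1521, 0.1035]
tcp_rot: [0.407, 0.913, -0.001, 0.002]
contact_force: [-0.9, -0.1, 6.4]
opening: 0.218
```

{"name": "step_arm", "arguments": {
  "targets": [
    [[0,0,0,0,0.6],[0,0,0,0,0.8],[0,0,0,0,0.8],[0,0,0,0,0.8],[0,0,0,0,0.8],[0,0,0,0,0.6],[0,0,0,0,0.4],[0,0,0,0,0],[0,0,0,0,0]]
  ]
}}

```text
time: 16.55
eef_pos: [0.5061, -0.1522, 0.1035]
tcp_rot: [0.588, 0.809, -0.0, 0.002]
contact_force: [-1.3, -1.5, 6.9]
opening: 0.222
```

```bash
python3 - <<'E'
from h import *
c=read_camera("wrist");cv2.imwrite("pics/w8.png",c["pixels"][:,:,::-1]);P=cloud(c)
near=np.hypot(P[...,0]-.50,P[...,1]+.15)<.2
m=mask(c,(5,150,90),(18,255,255))&(near&(P[...,2]>.08)&(P[...,2]<.2)).astype(np.uint8)*255
for i,s,ce,b in blobs(m,100):
        q=P[b];print(cv2.minAreaRect(q[:,:2].astype(np.float32)),np.median(q[:,2]))
s=get_state();print(s["contact_force"],s["wrist_torque"]);go(.505,-.151,.1028,18)
E
```

```text
((0.4792802631855011, -0.07124251127243042), (0.023683682084083557, 0.07868689298629761), 17.945858001708984) 0.09850083986670155
[-1.41765781 -1.74531958  8.07642158] [-0.02896207  0.47533847 -0.13534292]
t 16.6 pos [ 0.506  -0.1522  0.1035] yaw 18.0 turn units 0.0 shift units [ 0.04 -0.02  0.02]
```

View pics/w8.png

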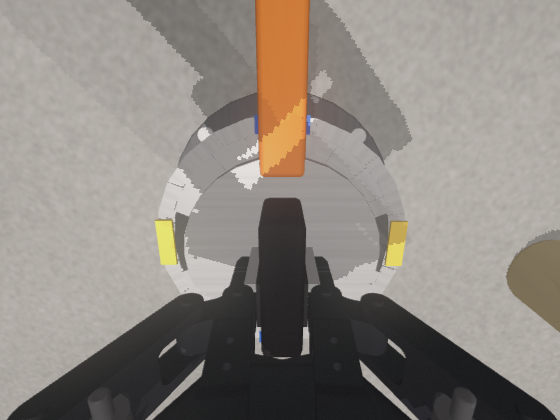

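It is turned 90 degrees: the lever is over the blue mark, with slivers of blue at (257,125) and (308,125). I'll let it rise to the locked height, then release.

{"name": "step_arm", "arguments": {
  "targets": [
    [[0,0,0,-0.05,0],[0,0,0,-0.05,0],[0,0,0,-0.05,0],[0,0,0,-0.01,0],[0,0,0,0,0],[0,0,0,0,0]]
  ]
}}

```text
time: 17.1
eef_pos: [0.506, -0.1521, 0.1092]
tcp_rot: [0.588, 0.809, 0.0, 0.002]
contact_force: [1.2, -2.6, 6.7]
opening: 0.216
```

```bash
python3 - <<'E'
from h import *
c=read_camera("wrist");P=cloud(c)
near=np.hypot(P[...,0]-.50,P[...,1]+.15)<.2
m=mask(c,(5,150,90),(18,255,255))&(near&(P[...,2]>.08)&(P[...,2]<.2)).astype(np.uint8)*255
for i,s,ce,b in blobs(m,100):
        q=P[b];print(cv2.minAreaRect(q[:,:2].astype(np.float32)),np.median(q[:,2]))
s=get_state();print(s["contact_force"],s["wrist_torque"],s["eef_pos"])
E
```

```text
((0.47929078340530396, -0.0712440013885498), (0.023822303861379623, 0.07874923199415207), 18.059280395507812) 0.10410018775355978
[ 0.84296007 -2.52012384  5.64297313] [-0.15698164  0.03975877 -0.01299222] [ 0.50601627 -0.15211271  0.10913889]
```

{"name": "step_arm", "arguments": {
  "targets": [
    [[0,0,0,-0.02,0],[0,0,0,0,0],[0.3,0,0,0,0],[0.5,0,0,0,0],[1,0,0,0,0],[1,0,0,0,0],[1,0,0,0,0],[1,0,0,0,0],[1,0,0,0,0]]
  ]
}}

```text
time: 17.9
eef_pos: [0.5043, -0.1507, 0.1079]
tcp_rot: [0.588, 0.809, -0.0, -0.0]
contact_force: [-0.3, -0.3, 1.4]
opening: 0.999
```

{"name": "step_arm", "arguments": {
  "targets": [
    [[1,0,0,-0.3,0],[1,0,0,-0.6,0],[1,0,0,-0.8,0],[1,0,0,-0.8,0],[1,-0.5,0,-0.5,0],[1,-0.7,0,0,0],[1,-0.7,0,0,0],[1,-0.4,0,0,0],[1,0,0,0,0],[1,0,0,0,0]]
  ]
}}

```text
time: 18.73
eef_pos: [0.5329, -0.2389, 0.2287]
tcp_rot: [0.588, 0.809, 0.0, -0.0]
contact_force: [0.2, 0.5, 0.1]
opening: 1.002
```

```bash
python3 - <<'E'
from h import *
for n in("wrist","side","top"):
    c=read_camera(n);cv2.imwrite(f"pics/{n}9.png",c["pixels"][:,:,::-1]);P=cloud(c)
    near=np.hypot(P[...,0]-.50,P[...,1]+.15)<.2
    m=mask(c,(5,150,90),(18,255,255))&(near&(P[...,2]>.08)&(P[...,2]<.2)).astype(np.uint8)*255
    for i,s,ce,b in blobs(m,40):
        q=P[b];print(n,cv2.minAreaRect(q[:,:2].astype(np.float32)),np.median(q[:,2]))
s=get_state();print(s["time"],s["contact_force"],s["eef_pos"],s["opening"])
E
```

```text
wrist ((0.48805880546569824, -0.0979563295841217), (0.022579975426197052, 0.022894643247127533), 17.890064239501953) 0.1044794554311951
side ((0.47334593534469604, -0.06168418377637863), (0.020929306745529175, 0.10305473953485489), 17.515565872192383) 0.10435558583642957
top ((0.47546645998954773, -0.05912934988737106), (0.022922344505786896, 0.09726831316947937), 19.517759323120117) 0.10438975899076862
18.8833 [-0.04422778  0.39145976  0.10694888] [ 0.53262445 -0.23738841  0.22825315] 0.9979031651027036
```

View pics/wrist9.png

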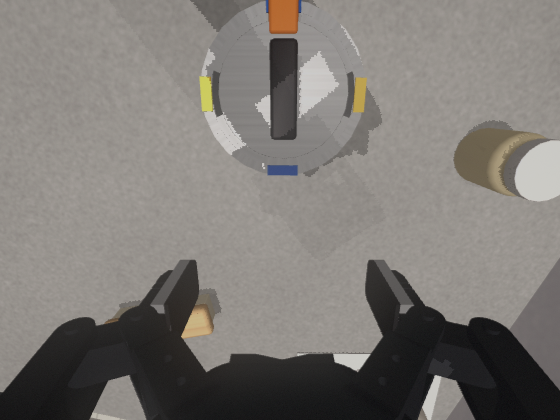

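View pics/side9.png

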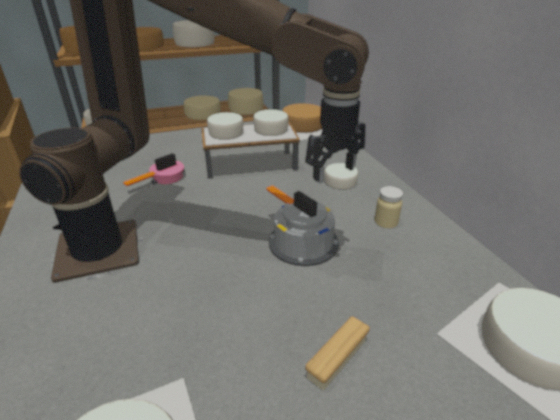

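The wrist view shows the bar at (284,90) aligned with the blue marks at (283,170) and (283,5), and the yellow marks to either side. The lever top is at z 104.4 mm, so the underside is at about 66.5 mm, which is the locked height. The gripper is clear.

```bash
python3 -c "
from plant import *
print(sign_off())"
```

```text
the job is handed in; nothing more can be done
None
```

The lid is locked in the press with its lever over the +y blue mark, and I handed the job in at about 18.9 s of the 59 s allowed.

**What I did:** I pulled the lid out by its orange lever, turning it about 25° as it came, until the bar was roughly 11 cm in front of the shelf. I let go and it lay flat. I then took it by the black bar, set it in the press with the lever over the −x yellow mark, and pushed it down until its underside was at about 60 mm. From there I turned it 90° clockwise, let it rise and released it.

**Last checks:**
- **Locked height:** after release the underside was at about 66.5 mm, against the 67 mm given. All three cameras agreed on the height to within 0.2 mm.
- **Lever angle:** the side view put the lever about 0.5° from the blue mark. The top view read about 1.5° off, but the lever was small in that picture; both are well inside the 83–97° window.
- **Forces:** the gripper is clear and touching nothing. The highest contact force I read was about 8 N.
- **Other things:** the cheese, the jar and the brush look untouched in the last side picture. I never reached for the pink look-alike. I did not re-measure any of these.

No check failed.

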